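# File the specimen mounts by diameter

## Task

Sort the three loose specimen mounts by diameter into the storage trays: slide each one along the bench, without lifting or tipping it, into the tray whose row has mounts of its own size, and push it home against the mounts already filed there. Leave the other things on the bench where they are.

Things in the scene. Friction and masses are not known exactly. Their poses are not given: they have to be found in the camera images.
- mount30_mid (a point): centre (half-way up) of the loose 30 mm specimen mount that is to be filed: an upright resin disc 30 mm in diameter and 22 mm high, cream, with a small steel section showing in its flat top; it starts lying flat on the bench nearer the robot than the trays, 11 mm below this point; z of the point points up. About 36 g (varies).
- mount40_mid (a point): centre (half-way up) of the loose 40 mm specimen mount that is to be filed: an upright resin disc 40 mm in diameter and 22 mm high, cream, with a small steel section showing in its flat top; it starts lying flat on the bench nearer the robot than the trays, 11 mm below this point; z of the point points up. About 55 g (varies).
- mount50_mid (a point): centre (half-way up) of the loose 50 mm specimen mount that is to be filed: an upright resin disc 50 mm in diameter and 22 mm high, cream, with a small steel section showing in its flat top; it starts lying flat on the bench nearer the robot than the trays, 11 mm below this point; z of the point points up. About 79 g (varies).
- tray30_mouth (a point): middle of the open mouth of the fixed sheet-steel tray for 30 mm mounts, at bench height; x points into the row (away from the robot), z up. A straight lane 36 mm wide inside, 93 mm long to its closed end, walls 2 mm thick and 16 mm high, no raised floor, so mounts slide in from the bench. At the mouth the walls flare out at 45 degrees for 12 mm towards the robot.
- tray30_home (a point): where the centre of the filed 30 mm mount belongs: in the lane's middle, 11 mm above the bench, 17 mm beyond the mouth; axes as the mouth's. Two loose 30 mm mounts already fill the far end of the lane; a third pushed up against them has its near edge about 2 mm inside the mouth and fills the row.
- tray40_mouth (a point): middle of the open mouth of the fixed sheet-steel tray for 40 mm mounts, at bench height; x points into the row (away from the robot), z up. A straight lane 46 mm wide inside, 123 mm long to its closed end, walls 2 mm thick and 16 mm high, no raised floor, so mounts slide in from the bench. At the mouth the walls flare out at 45 degrees for 12 mm towards the robot.
- tray40_home (a point): where the centre of the filed 40 mm mount belongs: in the lane's middle, 11 mm above the bench, 22 mm beyond the mouth; axes as the mouth's. Two loose 40 mm mounts already fill the far end of the lane; a third pushed up against them has its near edge about 2 mm inside the mouth and fills the row.
- tray50_mouth (a point): middle of the open mouth of the fixed sheet-steel tray for 50 mm mounts, at bench height; x points into the row (away from the robot), z up. A straight lane 56 mm wide inside, 153 mm long to its closed end, walls 2 mm thick and 16 mm high, no raised floor, so mounts slide in from the bench. At the mouth the walls flare out at 45 degrees for 12 mm towards the robot.
- tray50_home (a point): where the centre of the filed 50 mm mount belongs: in the lane's middle, 11 mm above the bench, 27 mm beyond the mouth; axes as the mouth's. Two loose 50 mm mounts already fill the far end of the lane; a third pushed up against them has its near edge about 2 mm inside the mouth and fills the row.
- loupe: bystander: small black and silver magnifier standing on the bench, 36 mm diameter, 34 mm high, origin at the centre of its underside; stands among the loose mounts, a little nearer the robot
- paste_jar: bystander: white jar with a grey cap, 37 mm diameter, 29 mm high, origin at the centre of its underside; stands among the loose mounts, a little nearer the robot
- hardness_block: bystander: steel disc (hardness reference block) 62 mm diameter, 15 mm high, origin under its centre; left of the trays
- caliper: bystander: digital caliper lying flat, 235 mm long along its own x, 74 mm over the jaws (from -50 to +24 mm in its own y), 12 mm high, origin under the middle of its beam; right of the trays
- wash_bottle: bystander: white squeeze bottle 60 mm diameter, 185 mm high with its bent spout along its own x, origin under its centre; far left
Not all that is in view belongs to the job. What is shaped like the part that bears mount30_mid but brown, pink or turquoise is not meant.

How it is judged:
By the outcome, as a careful person would: the job done as asked, in the order asked, and still so for the second after the job is handed in, with the robot touching nothing.
It also fails if it takes over 72 s, if anything falls off the work surface, if the arm or the gripper's body presses on something with over 40 N, if the wrist force passes 120 N, or if a joint passes its speed limit or range.

## Robot

A 7-joint arm with a two-finger parallel gripper is mounted at the origin on the work surface. World frame = base frame: x ahead of the robot, y to its left, z up, the work surface at z = 0. Lengths are in m, angles in rad, forces in N, time in s.
With the tool pointing down it reaches from about 0.425 to 0.875 m from the base axis. Payload 4.7 kg.
Tool frame: the origin (TCP) lies between the finger pads; the fingertips stand arm.tip_extent ahead of it and the grasp point (between the pads) lies 5 mm behind it (arm.tip_extent is the distance from the TCP to the fingertips, in m); z points along the fingers, y is the direction in which the jaws open and shut (so a half turn about z gives the same grasp; the last joint's range is limited). The gripper opens to 87 mm and grips with 3 to 60 N. Pads are 19 mm wide; open, the fingers measure 117 mm over their backs; the gripper's body (75 mm by 190 mm) begins 51 mm behind the grasp point.
Start: joints at [1.259, 0.321, -0.07, 1.45, 0.023, 1.371, -0.057], TCP at [0.208, -0.616, 0.237] pointing down, gripper open.
Joint ranges: [-2.86, 2.86], [-0.3, 2.09], [-1.38, 1.24], [0.06, 2.45], [-1.56, 4.7], [0.09, 2.05], [-2.69, 2.69]. Speed limits (rad/s): [2.57, 2.57, 3.14, 3.14, 3.14, 3.14, 3.14].

## Interface

Orientations are given as a 3x3 rotation matrix whose columns are the frame's x, y, z axes.
In Python, from cell import arm, vision, models gives the robot as it stands.
- The arm moves only by the shell command python3 -m creep 'ROWS' [OPENING]. ROWS is a JSON object of lists of equal length, an entry for each row: "translation": the shift along the tool's x, y, z in m, a list of three; "dr": the turn, a rotation vector about the tool's x, y, z in degrees, a list of three. In form: {"translation": [[x, y, z], ...], "dr": [[rx, ry, rz], ...]}. A call has 1 to 5 rows; each row is the pose to reach, as a shift and turn from the pose commanded when the call began, along the tool's axes at that moment; what a row does not reach only later rows make up. A row lasts 1/10 s, in which the tool goes at most 50 mm and 8.59 degrees, less where a joint would pass 70% of its speed; a pose out of reach is approached as far as the arm can. A call with a gripper value outside its range is refused whole. OPENING is the opening in per cent of the stroke, from 0 (shut) to 100 (fully open), set as the call begins (- or left out, the last holds). The fingers move at their own pace and stop on an object; the grip force is fixed at half the most. Time passes only in rows, so rows that repeat a pose let the fingers close. It gives the time, the measured TCP pose, the force and the opening at its end, in the units of the state.
- arm.observe(): the state, without advancing time (a new reading comes with each control period).
- vision.grab_frame(name): name is "scene" or "top" or "wrist"; returns a dict with "frame" (420x560x3 uint8, red, green, blue), "depth" (420x560 float32, m along the optical axis (not along the pixel's ray), 0 where there is no reading), "K" (3x3 intrinsics, pixels), "camera_from_world" (4x4, takes a point from world to camera coordinates). Camera axes: x right, y up, looking along -z (the intrinsics and any distortion apply to the point x, -y, -z); pixel columns grow to the right and rows downward; lengths in m; the calibration is good to about 2 mm. A picture is of the moment at which its call begins.
- arm.job_done(): hands the job in, once; it reports no verdict.
Trained networks look in a picture, given as the dict that the camera call returned (one of the last four; its "shot" number tells which), for a name from the list of things; names that differ only in an ending like _2 or _b are one class to them, and where a whole thing is asked for, a point or a joint stands for the part that bears it (a point fixed in the world has none). Each returns a list of dicts, best first, with "p" (0 to 1); they miss things now and then, are a little off and sometimes report something else, mostly with a low value. They report only what shows in the picture. A call takes as long as a camera call. They do not tell look-alikes from the thing itself.
- models.cut_out(picture, thing): "region" (420x560 bool, what is visible of it) and "extent" ([left, top, right, bottom] in pixels, round what is visible of it).
- models.pinpoint(picture, thing): "location" ([column, row] in pixels: a listed point, or the origin of a listed thing).
The state is a dict: "clock": time; "joint_pos": joint angles; "joint_velocities": joint speeds; "joint_efforts": joint torques, N m; "tool_pos": TCP position; "eef_rot": TCP orientation; "wrist_force": force on the tool from outside, world axes, zero at the start; "torque": the same for the moment, N m; "grip_width": finger opening in m.
Only numpy, scipy, OpenCV 4.12 (cv2) and the standard library are available. Lean on these libraries where they do the work, as an engineer would, in place of code of your own. Each camera call takes 0.05 s, during which the arm holds its last target. There are 200 camera calls.

## Working session

There is one attempt and no reset: what is moved stays moved. The work goes in short steps, Python scripts to look and compute and a shell command to move; the robot and the scene stay as the last step left them, time stands still between calls to the robot, and variables do not carry over. Pictures are saved under pics/ and viewed, about 8 in all and at most 12, crops included, and the job is handed in when it is done.

```bash
ls; mkdir -p pics; python3 - <<'E'
from cell import arm, vision, models
import cv2,numpy as np
np.set_printoptions(precision=4,suppress=True)
s=arm.observe(); print(s, arm.tip_extent)
ims=[]
for n in ["top","scene"]:
    p=vision.grab_frame(n); cv2.imwrite(f"pics/{n}0.png",cv2.cvtColor(p["frame"],cv2.COLOR_RGB2BGR))
    print(n,p["K"],p["camera_from_world"],[k for k in p])
    for t in ["mount30_mid","mount40_mid","mount50_mid","tray30_mouth","tray40_mouth","tray50_mouth","tray30_home","tray40_home","tray50_home","loupe","paste_jar"]:
        print(t,[(round(d["p"],2),np.round(d["location"],1)) for d in models.pinpoint(p,t)][:5])
E
```

```text
pics
{'clock': 0.0, 'joint_pos': array([ 1.2591,  0.3219, -0.0701,  1.4517,  0.0226,  1.3708, -0.0569]), 'joint_velocities': array([-0.0003,  0.    ,  0.0004, -0.0012,  0.0001, -0.0002,  0.001 ]), 'joint_efforts': array([  0.0007, -49.1284,  -0.4036, -31.2532,  -0.0639,   0.0438,
         0.0002]), 'tool_pos': array([ 0.2078, -0.6153,  0.2354]), 'eef_rot': array([[ 0.9474,  0.3201, -0.0007],
       [ 0.3201, -0.9474,  0.0018],
       [-0.0001, -0.002 , -1.    ]]), 'wrist_force': array([-0.4004, -0.1535,  0.2205]), 'torque': array([ 0.0326, -0.0174,  0.0266]), 'grip_width': 0.08721137476351937} 0.014
top [[407.143    0.     274.896 ]
 [  0.     407.143  215.5277]
 [  0.       0.       1.    ]] [[ 0.0099 -0.9998 -0.0144  0.0754]
 [ 0.9874  0.0075  0.1582 -0.5482]
 [-0.1581 -0.0158  0.9873 -1.066 ]
 [ 0.      0.      0.      1.    ]] ['frame', 'depth', 'K', 'camera_from_world', 'shot']
mount30_mid [(0.61, array([296.7, 267.7])), (0.61, array([320.6, 261.6])), (0.59, array([297.6, 242.2])), (0.43, array([275.4, 222.8]))]
mount40_mid [(0.76, array([389.9, 248.5]))]
mount50_mid [(0.55, arr
[... 770 characters left out ...]
 array([250. , 213.7])), (0.59, array([280.3, 212.1])), (0.52, array([213.8, 224.4])), (0.49, array([233.8, 201.4]))]
mount40_mid [(0.78, array([165., 275.])), (0.17, array([347.6, 144.1]))]
mount50_mid [(0.63, array([291.3, 173.2])), (0.52, array([299.8, 253.7])), (0.51, array([348.2, 207.8]))]
tray30_mouth [(0.8, array([260., 299.]))]
tray40_mouth [(0.98, array([302.6, 252.2]))]
tray50_mouth [(0.79, array([340. , 206.3]))]
tray30_home [(0.63, array([269.9, 300.9]))]
tray40_home [(0.68, array([311.4, 251.3]))]
tray50_home [(0.75, array([348.3, 205.3]))]
loupe [(0.75, array([199.5, 248.1])), (0.24, array([165.3, 277.3]))]
paste_jar [(0.62, array([312., 253.])), (0.59, array([257.4, 192.9]))]
```

```bash
python3 - <<'E'
import cv2
a=cv2.imread("pics/top0.png")[80:300,160:440]
cv2.imwrite("pics/v1.png",cv2.resize(a,(760,597),interpolation=cv2.INTER_CUBIC))
E
```

```text
(no output)
```

View pics/v1.png

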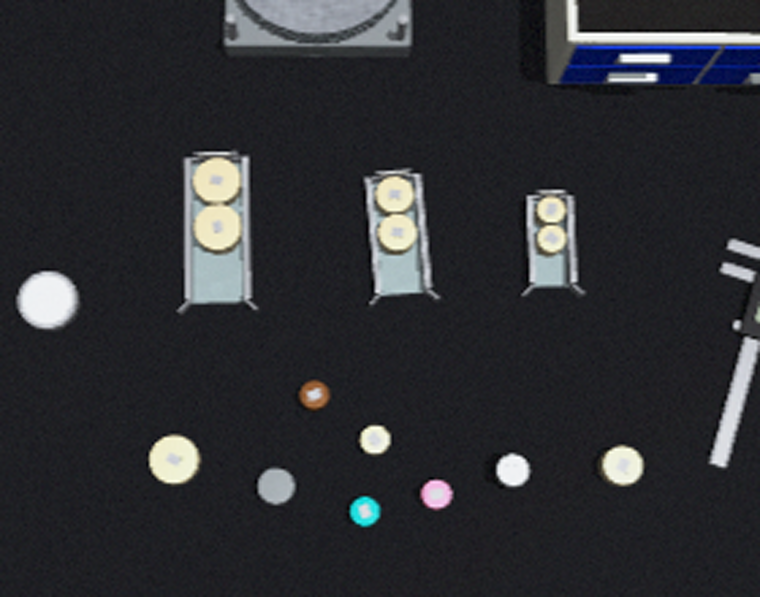

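View pics/scene0.png

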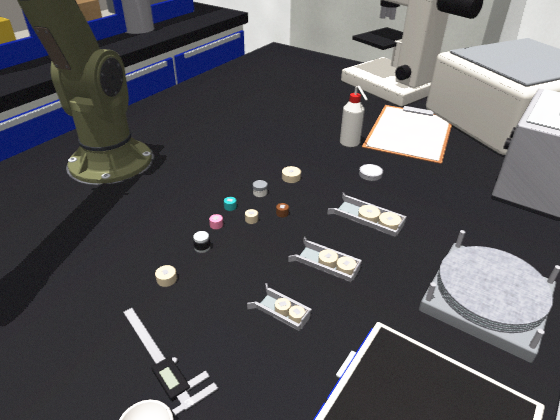

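Candidates for the 30 mm mount in the top image are cream (298,242), brown (275,223), pink (321,262) and turquoise (296,268); the jar and loupe are at (262,258) and (350,252). The cream one is meant. The 50 mm mount is at (228,248), the 40 mm at (390,249). Trays from left to right are 50, 40 and 30, and the 40 tray is slightly turned.

```bash
cat > h.py <<'E'
from cell import arm, vision, models
import cv2,numpy as np
np.set_printoptions(precision=4,suppress=True)
def project(p,X):
    c=p["camera_from_world"]@np.append(X,1); q=p["K"]@np.array([c[0],-c[1],-c[2]]); return q[:2]/q[2]
def ray(p,px):
    d=np.linalg.inv(p["K"])@np.array([px[0],px[1],1.]); d[1:]*=-1
    T=p["camera_from_world"]; R=T[:3,:3]; return -R.T@T[:3,3], R.T@d
def onz(p,px,z):
    o,d=ray(p,px); return o+d*(z-o[2])/d[2]
def dep(p,px):
    c,r=int(round(px[0])),int(round(px[1])); w=p["depth"][r-1:r+2,c-1:c+2]; o,d=ray(p,px); return o+d*np.median(w[w>0])
def tri(a,pa,b,pb):
    o1,d1=ray(a,pa); o2,d2=ray(b,pb)
    t=np.linalg.lstsq(np.c_[d1,-d2],o2-o1,rcond=None)[0]; x,y=o1+d1*t[0],o2+d2*t[1]; return (x+y)/2,np.linalg.norm(x-y)
def rectify(p,z,x0,x1,y0,y1,s):   # orthophoto of plane z: rows = x decreasing, cols = y decreasing; s px/m
    w,h=int((y1-y0)*s),int((x1-x0)*s)
    src=np.float32([project(p,[x,y,z]) for x,y in((x1,y1),(x1,y0),(x0,y0),(x0,y1))])
    M=cv2.getPerspectiveTransform(src,np.float32([[0,0],[w,0],[w,h],[0,h]])); return cv2.warpPerspective(cv2.cvtColor(p["frame"],cv2.COLOR_RGB2BGR),M,(w,h),flags=cv2.INTER_CUBIC)
def cream(img_bgr):
    f=img_bgr.astype(int); B,G,R=f[...,0],f[...,1],f[...,2]
    m=((R>130)&(R-B>18)&(abs(R-G)<45)&(G-B>8)).astype(np.uint8); cs,_=cv2.findContours(m,cv2.RETR_EXTERNAL,cv2.CHAIN_APPROX_NONE)
    return [cv2.minEnclosingCircle(c) for c in cs if cv2.contourArea(c)>25]
E
python3 - <<'E'
from h import *
t=vision.grab_frame("top"); s=vision.grab_frame("scene")
X0,X1,Y0,Y1,S=.38,.8,-.3,.3,2000
for n,p in (("top",t),("scene",s)):
    g=rectify(p,.022,X0,X1,Y0,Y1,S)
    print(n,"cream circles at z=.022: x,y,diam")
    for (u,v),r in cream(g): print(np.round([X1-v/S,Y1-u/S,2*r/S],4))
for th in ["mount30_mid","mount40_mid","mount50_mid","loupe","paste_jar","tray30_mouth","tray40_mouth","tray50_mouth","hardness_block","wash_bottle","caliper"]:
    for d in models.pinpoint(t,th)[:3]: print(th,round(d["p"],2),np.round(d["location"]),onz(t,d["location"],.011 if "mid" in th else 0),'depth',dep(t,d["location"]))
for n,px in (("brown",(275.4,222.8)),("pink",(320.6,261.6)),("turq",(296.7,267.7))): print(n,onz(t,px,.011))
w=vision.grab_frame("wrist"); print(w["K"],w["camera_from_world"], "wrist cam pos",ray(w,(0,0))[0], arm.observe()["tool_pos"])
cv2.imwrite("pics/rect.png",rectify(t,.016,.5,.74,-.2,.2,2000))
E
```

```text
top cream circles at z=.022: x,y,diam
[ 0.437  -0.2327  0.0135]
[ 0.4477 -0.2487  0.0037]
[ 0.4555 -0.251   0.0041]
[0.4683 0.0087 0.0079]
[ 0.4557 -0.2322  0.041 ]
[0.4755 0.0035 0.0041]
[0.4569 0.2206 0.0514]
[0.479  0.0169 0.0311]
[0.5245 0.079  0.0198]
[ 0.6905 -0.1671  0.0319]
[ 0.7219 -0.1672  0.0316]
[ 0.7174 -0.0062  0.0811]
[0.7268 0.1817 0.1016]
scene cream circles at z=.022: x,y,diam
[ 0.4625 -0.2385  0.0588]
[0.464  0.208  0.0806]
[0.487  0.0075 0.0547]
[0.525  0.0793 0.0163]
[ 0.7083 -0.1735  0.0681]
[ 0.719  -0.0147  0.0881]
[0.7285 0.1737 0.1094]
mount30_mid 0.62 [319. 260.] [ 0.4296 -0.0427  0.011 ] depth [ 0.429  -0.0416  0.0222]
mount30_mid 0.59 [275. 224.] [0.5302 0.0791 0.011 ] depth [0.5287 0.0789 0.0217]
mount30_mid 0.55 [298. 242.] [0.4794 0.0144 0.011 ] depth [0.4783 0.0149 0.0223]
mount40_mid 0.77 [388. 250.] [ 0.4583 -0.2339  0.011 ] depth [ 0.4575 -0.2313  0.0207]
mount50_mid 0.7 [180. 191.] [0.6223 0.3524 0.011 ] depth [0.6217 0.3518 0.0137]
mount50_mid 0.63 [226. 248.] [0.4604 0.2148 0.011 ] depth [0.4595 0.2134 0.0221]
loupe 0.56 [244. 192.] [0.6225 0.17
[... 566 characters left out ...]
[240. 191.] [0.6262 0.1803 0.    ] depth [ 0.6264  0.1804 -0.001 ]
hardness_block 0.77 [180. 190.] [0.6271 0.3531 0.    ] depth [0.6239 0.3494 0.0146]
wash_bottle 0.67 [129. 233.] [0.5008 0.4933 0.    ] depth [0.4894 0.4553 0.1005]
caliper 0.62 [434. 214.] [ 0.5615 -0.3689  0.    ] depth [ 0.5604 -0.3664  0.0067]
brown [0.5322 0.0791 0.011 ]
pink [ 0.4252 -0.0465  0.011 ]
turq [0.4079 0.0193 0.011 ]
[[289.4418   0.     281.1719]
 [  0.     289.4418 212.3017]
 [  0.       0.       1.    ]] [[ 0.3196 -0.9475  0.0002 -0.6501]
 [ 0.9145  0.3084 -0.2618  0.0319]
 [ 0.248   0.0839  0.9651 -0.3903]
 [ 0.      0.      0.      1.    ]] wrist cam pos [ 0.2754 -0.5931  0.3852] [ 0.208  -0.6158  0.2366]
```

View pics/rect.png

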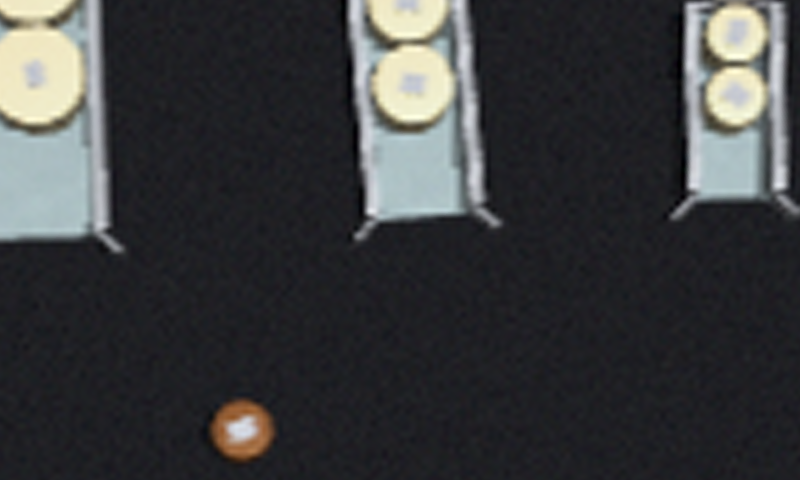

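Tray 40's lane is turned about +6°. Its mouth midpoint in the orthophoto is near (426,208), tray 30's near (735,197), and tray 50's right corner is near (100,230). Next I move to a hover over mount 30 with the tool turned to yaw 0.

```bash
cat >> h.py <<'E'
from scipy.spatial.transform import Rotation as Ro
def to(x,y,z,yaw):
    s=arm.observe(); R=s["eef_rot"]; c,q=np.cos(np.radians(yaw)),np.sin(np.radians(yaw))
    T=np.array([[c,q,0],[q,-c,0],[0,0,-1.]])
    print("t=%.1f"%s["clock"],"shift",np.round(R.T@(np.array([x,y,z])-s["tool_pos"]),4),"dr",np.round(Ro.from_matrix(R.T@T).as_rotvec(degrees=True),1))
E
python3 -c "
from h import *
to(.479,.0165,.2,0)"
```

```text
t=1.9 shift [ 0.4591 -0.5123  0.0365] dr [ 0.   0.  18.7]
```

```bash
python3 -m creep '{"translation": [[0.033,-0.037,0],[0.066,-0.074,0],[0.1,-0.11,0],[0.13,-0.145,0],[0.16,-0.18,0]], "dr": [[0,0,0],[0,0,0],[0,0,0],[0,0,0],[0,0,0]]}' 50; python3 -m creep '{"translation": [[0.033,-0.037,0],[0.066,-0.074,0],[0.1,-0.11,0],[0.13,-0.145,0],[0.16,-0.18,0]], "dr": [[0,0,0],[0,0,0],[0,0,0],[0,0,0],[0,0,0]]}'; python3 -c "
from h import *
to(.479,.0165,.2,0)"
```

```text
clock: 2.4
tool_pos: [0.3026, -0.3922, 0.2368]
eef_rot: [[0.947, 0.32, 0.0], [0.32, -0.947, -0.001], [0.0, 0.001, -1.0]]
wrist_force: [1.3, -0.2, 0.5]
grip_width: 0.0551
clock: 2.9
tool_pos: [0.3965, -0.1704, 0.2369]
eef_rot: [[0.947, 0.32, 0.001], [0.32, -0.947, -0.001], [0.0, 0.001, -1.0]]
wrist_force: [0.4, 0.2, -0.2]
grip_width: 0.0437
t=2.9 shift [ 0.1381 -0.1507  0.0367] dr [ 0.1 -0.  18.7]
```

```bash
python3 -m creep '{"translation": [[0.03,-0.033,0.01],[0.06,-0.066,0.02],[0.09,-0.1,0.03],[0.12,-0.13,0.037],[0.138,-0.151,0.037]], "dr": [[0,0,4],[0,0,9],[0,0,14],[0,0,18.7],[0,0,18.7]]}'; python3 -m creep '{"translation": [[0,0,0],[0,0,0]], "dr": [[0,0,0],[0,0,0]]}'; python3 - <<'E'
from h import *
to(.479,.0165,.2,0)
w=vision.grab_frame("wrist")
g=cv2.cvtColor(w["frame"],cv2.COLOR_RGB2BGR); cv2.imwrite("pics/w1.png",g)
print([onz(w,c[0],.022) for c in cream(g)])
X0,X1,Y0,Y1,S=.42,.72,-.2,.2,2000
r=rectify(w,.022,X0,X1,Y0,Y1,S)
for (u,v),q in cream(r): print(np.round([X1-v/S,Y1-u/S,2*q/S],4))
t=vision.grab_frame("top")
a,b=[ [d["location"] for d in models.pinpoint(p,"mount30_mid")] for p in (w,t)]
for i in a:
    for j in b:
        x,e=tri(w,i,t,j)
        if e<.004: print(x,e)
E
```

```text
clock: 3.4
tool_pos: [0.4787, 0.0182, 0.1991]
eef_rot: [[1.0, 0.001, -0.0], [0.001, -1.0, 0.001], [-0.0, -0.001, -1.0]]
wrist_force: [0.2, -0.4, -0.1]
grip_width: 0.0437
clock: 3.6
tool_pos: [0.4783, 0.0151, 0.1995]
eef_rot: [[1.0, 0.001, -0.0], [0.001, -1.0, -0.0], [-0.0, 0.0, -1.0]]
wrist_force: [0.7, -0.9, 0.4]
grip_width: 0.0434
t=3.6 shift [ 0.0007 -0.0014 -0.0005] dr [0.  0.  0.1]
[array([0.3672, 0.129 , 0.022 ]), array([ 0.3687, -0.0988,  0.022 ]), array([ 0.456 , -0.2329,  0.022 ]), array([0.4582, 0.2203, 0.022 ]), array([0.4804, 0.0165, 0.022 ]), array([0.6729, 0.1644, 0.022 ])]
[0.458 0.2   0.03 ]
[0.4803 0.0166 0.0304]
[0.5248 0.0786 0.0179]
[ 0.675  -0.0107  0.0115]
[0.6748 0.1668 0.0175]
```

View pics/w1.png

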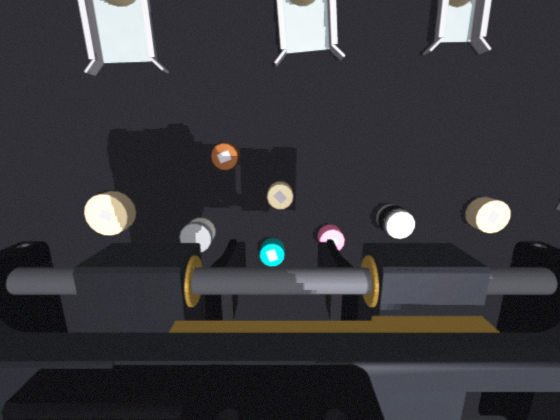

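The cream 30 mm mount at (280,196) shows clear of its neighbours, so the choice holds. The tray mouths are at (128,62), (307,48) and (461,40). I go down and grip.

```bash
python3 - <<'E'
from h import *
w=vision.grab_frame("wrist")
g=rectify(w,0,.6,.72,-.22,.22,1800); cv2.imwrite("pics/o1.png",g); print(g.shape)
E
python3 -m creep '{"translation": [[0.002,-0.0015,0.04],[0.002,-0.0015,0.085],[0.002,-0.0015,0.13],[0.002,-0.0015,0.165],[0.002,-0.0015,0.181]], "dr": [[0,0,0],[0,0,0],[0,0,0],[0,0,0],[0,0,0]]}'; python3 -m creep '{"translation": [[0,0,0],[0,0,0]], "dr": [[0,0,0],[0,0,0]]}'; python3 -m creep '{"translation": [[0,0,0],[0,0,0],[0,0,0],[0,0,0]], "dr": [[0,0,0],[0,0,0],[0,0,0],[0,0,0]]}' 0
```

```text
(216, 792, 3)
clock: 4.35
tool_pos: [0.4776, 0.0154, 0.0153]
eef_rot: [[1.0, -0.002, -0.005], [-0.002, -1.0, 0.0], [-0.005, -0.0, -1.0]]
wrist_force: [-0.8, -0.2, 0.3]
grip_width: 0.0435
clock: 4.55
tool_pos: [0.4804, 0.0159, 0.0187]
eef_rot: [[1.0, -0.002, -0.0], [-0.002, -1.0, -0.0], [-0.0, 0.0, -1.0]]
wrist_force: [0.4, 0.1, 0.5]
grip_width: 0.0437
clock: 4.95
tool_pos: [0.4809, 0.0161, 0.0193]
eef_rot: [[1.0, -0.001, 0.001], [-0.001, -1.0, -0.001], [0.001, 0.001, -1.0]]
wrist_force: [-0.2, -0.4, 5.2]
grip_width: 0.0294
```

View pics/o1.png

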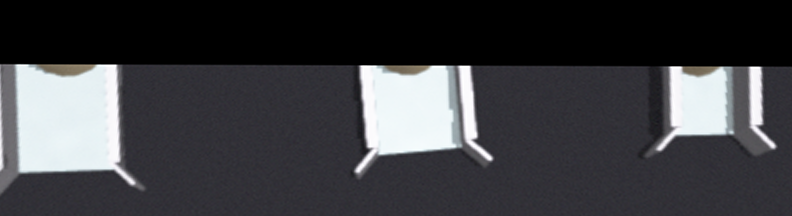

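```bash
python3 -m creep '{"translation": [[0.012,0,0],[0.03,0.003,0],[0.048,0.006,0],[0.066,0.014,0],[0.08,0.027,0]], "dr": [[0,0,0],[0,0,0],[0,0,0],[0,0,0],[0,0,0]]}'; python3 -m creep '{"translation": [[0.004,0.02,0],[0.008,0.04,0],[0.012,0.06,0],[0.016,0.08,0],[0.02,0.1,0]], "dr": [[0,0,0],[0,0,0],[0,0,0],[0,0,0],[0,0,0]]}'; python3 -m creep '{"translation": [[0.002,0.02,0],[0.004,0.037,0],[0.01,0.05,0],[0.02,0.055,0],[0.028,0.055,0]], "dr": [[0,0,0],[0,0,0],[0,0,0],[0,0,0],[0,0,0]]}';python3 -m creep '{"translation": [[0,0,0],[0,0,0]], "dr": [[0,0,0],[0,0,0]]}'; python3 - <<'E'
from h import *
to(.612,-.1665,.019,0)
w=vision.grab_frame("wrist")
cv2.imwrite("pics/w2.png",cv2.cvtColor(w["frame"],cv2.COLOR_RGB2BGR)[:260])
E
```

```text
clock: 5.45
tool_pos: [0.5609, -0.0087, 0.0191]
eef_rot: [[1.0, 0.001, -0.001], [0.001, -1.0, 0.002], [-0.001, -0.002, -1.0]]
wrist_force: [-5.0, 2.8, 8.1]
grip_width: 0.0291
clock: 5.95
tool_pos: [0.581, -0.1099, 0.0191]
eef_rot: [[1.0, 0.0, 0.001], [0.0, -1.0, 0.001], [0.001, -0.001, -1.0]]
wrist_force: [0.8, 2.5, 2.5]
grip_width: 0.0292
clock: 6.45
tool_pos: [0.6065, -0.1676, 0.0191]
eef_rot: [[1.0, -0.002, -0.005], [-0.002, -1.0, -0.002], [-0.005, 0.002, -1.0]]
wrist_force: [-9.1, 0.5, 12.4]
grip_width: 0.0289
clock: 6.65
tool_pos: [0.6083, -0.1674, 0.0191]
eef_rot: [[1.0, -0.001, -0.001], [-0.001, -1.0, -0.002], [-0.001, 0.002, -1.0]]
wrist_force: [-1.7, -1.5, 5.7]
grip_width: 0.0292
t=6.7 shift [ 0.0037 -0.0009  0.0001] dr [ 0.1  0.  -0.1]
```

View pics/w2.png

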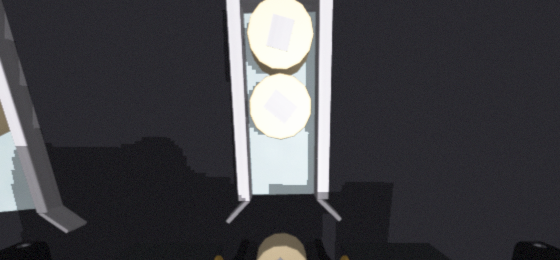

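Tool, mount (281,250) and lane (mouth at 250–317) line up. I release, back off, close the fingers and push.

```bash
python3 -m creep '{"translation": [[0,0,0],[0,0,0],[0,0,0]], "dr": [[0,0,0],[0,0,0],[0,0,0]]}' 50; python3 -m creep '{"translation": [[-0.012,0,0],[-0.028,0,0],[-0.042,0.001,0],[-0.042,0.001,0]], "dr": [[0,0,0],[0,0,0],[0,0,0],[0,0,0]]}';  python3 -m creep '{"translation": [[0,0,0],[0,0,0],[0,0,0],[0,0,0],[0,0,0]], "dr": [[0,0,0],[0,0,0],[0,0,0],[0,0,0],[0,0,0]]}' 0; python3 -m creep '{"translation": [[0,0,0]], "dr": [[0,0,0]]}' 0; python3 - <<'E'
from h import *
to(.6365,-.168,.019,0)
w=vision.grab_frame("wrist"); g=rectify(w,.022,.57,.75,-.23,-.1,3000)
for (u,v),q in cream(g): print(np.round([.75-v/3000,-.1-u/3000,2*q/3000],4))
E
```

```text
clock: 7.0
tool_pos: [0.608, -0.1658, 0.0181]
eef_rot: [[1.0, -0.001, -0.001], [-0.001, -1.0, 0.0], [-0.001, -0.0, -1.0]]
wrist_force: [-0.1, 0.6, -1.7]
grip_width: 0.0417
clock: 7.4
tool_pos: [0.5643, -0.1672, 0.0179]
eef_rot: [[1.0, -0.001, -0.003], [-0.001, -1.0, -0.001], [-0.003, 0.001, -1.0]]
wrist_force: [-0.3, -0.3, 0.5]
grip_width: 0.0434
clock: 7.9
tool_pos: [0.5666, -0.1665, 0.0185]
eef_rot: [[1.0, -0.0, 0.0], [-0.0, -1.0, 0.0], [0.0, -0.0, -1.0]]
wrist_force: [-0.2, -0.7, -0.7]
grip_width: 0.0116
clock: 8.0
tool_pos: [0.5664, -0.1666, 0.0185]
eef_rot: [[1.0, -0.0, -0.0], [-0.0, -1.0, 0.0], [-0.0, -0.0, -1.0]]
wrist_force: [0.4, 0.4, -0.4]
grip_width: 0.0045
t=8.0 shift [ 0.0701  0.0014 -0.0005] dr [-0.  0. -0.]
[ 0.6071 -0.1675  0.03  ]
[ 0.6883 -0.167   0.0304]
```

```bash
python3 -m creep '{"translation": [[0.012,0.001,0],[0.024,0.001,0],[0.036,0.001,0],[0.048,0.001,0],[0.058,0.001,0]], "dr": [[0,0,0],[0,0,0],[0,0,0],[0,0,0],[0,0,0]]}' 0; python3 -m creep '{"translation": [[0.003,0,0],[0.006,0,0],[0.008,0,0],[0.008,0,0]], "dr": [[0,0,0],[0,0,0],[0,0,0],[0,0,0]]}'; python3 - <<'E'
from h import *
w=vision.grab_frame("wrist"); g=rectify(w,.022,.6,.75,-.23,-.1,3000)
for (u,v),q in cream(g): print(np.round([.75-v/3000,-.1-u/3000,2*q/3000],4))
t=vision.grab_frame("top"); g=rectify(t,.022,.6,.75,-.23,-.1,3000)
for (u,v),q in cream(g): print(np.round([.75-v/3000,-.1-u/3000,2*q/3000],4))
cv2.imwrite("pics/w3.png",cv2.cvtColor(w["frame"],cv2.COLOR_RGB2BGR)[100:300,140:420])
E
```

```text
clock: 8.55
tool_pos: [0.6259, -0.1675, 0.0185]
eef_rot: [[1.0, -0.0, 0.001], [-0.0, -1.0, 0.0], [0.001, -0.0, -1.0]]
wrist_force: [-0.7, 0.0, 1.2]
grip_width: 0.0003
clock: 8.95
tool_pos: [0.6324, -0.1678, 0.0185]
eef_rot: [[1.0, -0.001, 0.0], [-0.001, -1.0, -0.0], [0.0, 0.0, -1.0]]
wrist_force: [0.5, -1.3, 0.5]
grip_width: 0.0006
[ 0.6215 -0.1768  0.025 ]
[ 0.6217 -0.1588  0.0254]
[ 0.6575 -0.1678  0.0295]
[ 0.6918 -0.1669  0.0299]
[ 0.7228 -0.167   0.0301]
[ 0.7219 -0.1669  0.0317]
```

View pics/w3.png

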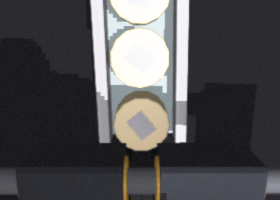

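Mount 30 is in the lane, about 4 mm short of its neighbour.

```bash
python3 -m creep '{"translation": [[0.002,0,0],[0.003,0,0],[0.004,0,0],[0.005,0,0],[0.005,0,0]], "dr": [[0,0,0],[0,0,0],[0,0,0],[0,0,0],[0,0,0]]}';  cat >> h.py <<'E'
def circ(x0,x1,y0,y1,cams=("wrist",),s=3000):
    for n in cams:
        p=vision.grab_frame(n)
        for (u,v),q in cream(rectify(p,.022,x0,x1,y0,y1,s)): print(n,np.round([x1-v/s,y1-u/s,2*q/s],4))
    return p
E
python3 -c "
from h import *
circ(.6,.75,-.23,-.1)"
python3 -m creep '{"translation": [[0.001,0,0],[0.001,0,0]], "dr": [[0,0,0],[0,0,0]]}'; python3 -c "
from h import *
circ(.6,.75,-.23,-.1)"
```

```text
clock: 9.55
tool_pos: [0.6374, -0.1678, 0.0186]
eef_rot: [[1.0, -0.001, 0.0], [-0.001, -1.0, -0.0], [0.0, 0.0, -1.0]]
wrist_force: [-0.2, 0.1, -0.8]
grip_width: 0.0005
wrist [ 0.6267 -0.1768  0.0254]
wrist [ 0.6268 -0.1588  0.0257]
wrist [ 0.6624 -0.1678  0.0296]
wrist [ 0.6921 -0.1669  0.0299]
wrist [ 0.723  -0.1671  0.03  ]
clock: 9.8
tool_pos: [0.6382, -0.1678, 0.0185]
eef_rot: [[1.0, -0.001, -0.0], [-0.001, -1.0, -0.0], [-0.0, 0.0, -1.0]]
wrist_force: [0.4, 0.7, -1.0]
grip_width: 0.0003
wrist [ 0.6275 -0.1767  0.0257]
wrist [ 0.6278 -0.1587  0.0257]
wrist [ 0.6631 -0.1678  0.0295]
wrist [ 0.708  -0.1665  0.0595]
```

```bash
python3 -m creep '{"translation": [[0.001,0,0],[0.001,0,0]], "dr": [[0,0,0],[0,0,0]]}'; python3 -c "
from h import *
circ(.6,.75,-.23,-.1)"
python3 -m creep '{"translation": [[-0.01,0,0],[-0.03,0,0],[-0.04,0,-0.02],[-0.05,0,-0.06],[-0.05,0,-0.11]], "dr": [[0,0,0],[0,0,0],[0,0,0],[0,0,0],[0,0,0]]}' 
python3 -m creep '{"translation": [[0,0,0],[0,0,0]], "dr": [[0,0,0],[0,0,0]]}' 58;python3 - <<'E'
from h import *
p=circ(.6,.75,-.23,-.1)
cv2.imwrite("pics/o2.png",rectify(p,.016,.62,.75,-.22,-.11,4000))
to(.457,-.232,.18,0)
E
```

```text
clock: 10.05
tool_pos: [0.6389, -0.1678, 0.0185]
eef_rot: [[1.0, -0.001, -0.001], [-0.001, -1.0, -0.0], [-0.001, 0.0, -1.0]]
wrist_force: [-0.9, -0.2, 1.5]
grip_width: 0.0004
wrist [ 0.6283 -0.1588  0.0254]
wrist [ 0.6285 -0.177   0.0257]
wrist [ 0.6637 -0.1679  0.0295]
wrist [ 0.7084 -0.1672  0.0595]
clock: 10.6
tool_pos: [0.586, -0.1676, 0.1275]
eef_rot: [[1.0, -0.001, -0.005], [-0.001, -1.0, 0.001], [-0.005, -0.001, -1.0]]
wrist_force: [-0.1, -0.7, 0.1]
grip_width: 0.0004
clock: 10.8
tool_pos: [0.59, -0.168, 0.1303]
eef_rot: [[1.0, -0.001, 0.004], [-0.001, -1.0, -0.002], [0.004, 0.002, -1.0]]
wrist_force: [-0.6, -0.3, -0.6]
grip_width: 0.0093
wrist [ 0.663  -0.1808  0.0133]
wrist [ 0.6938 -0.1665  0.0886]
t=10.8 shift [-0.1318  0.0643 -0.0515] dr [ 0. -0. -0.]
```

View pics/o2.png

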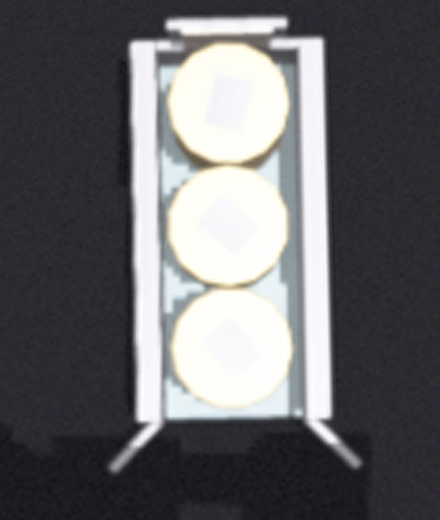

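The three 30 mm mounts touch and fill the row (ortho centres at (228,102), (228,225) and (232,347)), with the near edge just inside the mouth. Next is mount 40.

```bash
python3 -m creep '{"translation": [[-0.04,0.02,0],[-0.08,0.04,0],[-0.115,0.056,0],[-0.133,0.064,0],[-0.133,0.064,0]], "dr": [[0,0,-2],[0,0,-5],[0,0,-5],[0,0,-5],[0,0,-5]]}' 58; python3 -m creep '{"translation": [[0,0,0.0]], "dr": [[0,0,0]]}'; python3 - <<'E'
from h import *
circ(.4,.5,-.29,-.18)
to(.456,-.2325,.0185,5)
E
```

```text
clock: 11.35
tool_pos: [0.4521, -0.2334, 0.1265]
eef_rot: [[0.997, 0.081, -0.005], [0.081, -0.997, 0.0], [-0.005, -0.001, -1.0]]
wrist_force: [0.3, -0.2, -0.4]
grip_width: 0.0483
clock: 11.45
tool_pos: [0.4559, -0.2313, 0.1276]
eef_rot: [[0.996, 0.086, -0.001], [0.086, -0.996, 0.001], [-0.001, -0.001, -1.0]]
wrist_force: [0.0, -0.1, 0.1]
grip_width: 0.0501
wrist [ 0.4584 -0.2328  0.0441]
t=11.5 shift [-0.0009  0.0018  0.1094] dr [-0.1 -0.   0. ]
```

```bash
python3 -m creep '{"translation": [[0.001,0.0015,0.03],[0.001,0.0015,0.06],[0.001,0.0015,0.088],[0.001,0.0015,0.103],[0.001,0.0015,0.1095]], "dr": [[0,0,0],[0,0,0],[0,0,0],[0,0,0],[0,0,0]]}'; python3 -m creep '{"translation": [[0,0,0]], "dr": [[0,0,0]]}'; python3 -m creep '{"translation": [[0,0,0],[0,0,0],[0,0,0],[0,0,0]], "dr": [[0,0,0],[0,0,0],[0,0,0],[0,0,0]]}' 0; python3 - <<'E'
from h import *
to(.54,-.23,.0185,5)
to(.575,-.1,.0185,5)
to(.605,-.016,.0185,5)
E
```

```text
clock: 12.0
tool_pos: [0.4574, -0.2314, 0.0173]
eef_rot: [[0.996, 0.089, -0.002], [0.089, -0.996, 0.003], [-0.001, -0.003, -1.0]]
wrist_force: [-0.4, -0.8, 0.2]
grip_width: 0.0502
clock: 12.1
tool_pos: [0.4578, -0.2322, 0.0186]
eef_rot: [[0.996, 0.088, -0.0], [0.088, -0.996, 0.001], [-0.0, -0.001, -1.0]]
wrist_force: [0.1, -0.1, -0.3]
grip_width: 0.0505
clock: 12.5
tool_pos: [0.4584, -0.2335, 0.0203]
eef_rot: [[0.996, 0.086, 0.002], [0.086, -0.996, -0.001], [0.002, 0.002, -1.0]]
wrist_force: [0.2, 0.7, 4.6]
grip_width: 0.039
t=12.5 shift [0.0816 0.0035 0.0019] dr [ 0.1 -0.1 -0. ]
t=12.5 shift [ 0.1277 -0.1229  0.0018] dr [ 0.1 -0.1 -0. ]
t=12.5 shift [ 0.1649 -0.204   0.0017] dr [ 0.1 -0.1 -0. ]
```

```bash
python3 -m creep '{"translation": [[0.014,0,0],[0.032,0,0],[0.05,0,0],[0.066,-0.005,0],[0.08,-0.015,0]], "dr": [[0,0,0],[0,0,0],[0,0,0],[0,0,0],[0,0,0]]}'; python3 -m creep '{"translation": [[0.012,-0.02,0],[0.023,-0.042,0],[0.033,-0.064,0],[0.042,-0.086,0],[0.048,-0.108,0]], "dr": [[0,0,0],[0,0,0],[0,0,0],[0,0,0],[0,0,0]]}'; python3 -m creep '{"translation": [[0.006,-0.02,0],[0.012,-0.04,0],[0.02,-0.06,0],[0.03,-0.075,0],[0.036,-0.081,0]], "dr": [[0,0,0],[0,0,0],[0,0,0],[0,0,0],[0,0,0]]}'; python3 -m creep '{"translation": [[0,0,0]], "dr": [[0,0,0]]}'; python3 - <<'E'
from h import *
to(.608,-.0156,.0185,5)
w=vision.grab_frame("wrist")
cv2.imwrite("pics/w4.png",cv2.cvtColor(w["frame"],cv2.COLOR_RGB2BGR)[:280,130:430])
E
```

```text
clock: 13.0
tool_pos: [0.5354, -0.215, 0.0203]
eef_rot: [[0.997, 0.083, -0.002], [0.083, -0.997, -0.005], [-0.002, 0.005, -1.0]]
wrist_force: [-3.8, -4.0, 8.5]
grip_width: 0.0392
clock: 13.5
tool_pos: [0.5756, -0.1011, 0.0203]
eef_rot: [[0.996, 0.085, 0.002], [0.085, -0.996, -0.004], [0.002, 0.004, -1.0]]
wrist_force: [-0.6, -4.5, 5.8]
grip_width: 0.0395
clock: 14.0
tool_pos: [0.6033, -0.0159, 0.0203]
eef_rot: [[0.996, 0.088, -0.001], [0.088, -0.996, -0.003], [-0.001, 0.003, -1.0]]
wrist_force: [-6.6, -6.0, 13.4]
grip_width: 0.0393
clock: 14.1
tool_pos: [0.6039, -0.0152, 0.0203]
eef_rot: [[0.996, 0.087, 0.001], [0.087, -0.996, -0.001], [0.001, 0.001, -1.0]]
wrist_force: [-1.7, 0.4, 7.0]
grip_width: 0.039
t=14.1 shift [0.004  0.0007 0.0018] dr [ 0.1 -0.   0. ]
```

View pics/w4.png

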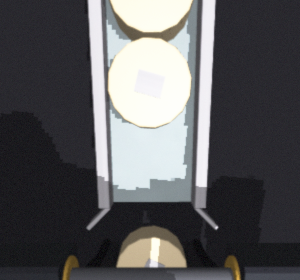

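Mount 40 (152,250) is centred on the lane (mouth walls at 111–196). I release, back off, half-close the fingers into a small cradle and push.

```bash
python3 -m creep '{"translation": [[0,0,0],[0,0,0],[0,0,0]], "dr": [[0,0,0],[0,0,0],[0,0,0]]}' 60; python3 -m creep '{"translation": [[-0.012,0,0],[-0.028,0,0],[-0.042,0,0],[-0.048,0,0]], "dr": [[0,0,0],[0,0,0],[0,0,0],[0,0,0]]}';  python3 -m creep '{"translation": [[0,0,0],[0,0,0],[0,0,0],[0,0,0],[0,0,0]], "dr": [[0,0,0],[0,0,0],[0,0,0],[0,0,0],[0,0,0]]}' 8; python3 -m creep '{"translation": [[0,0,0],[0,0,0]], "dr": [[0,0,0],[0,0,0]]}'; python3 - <<'E'
from h import *
circ(.57,.78,-.06,.06)
to(.628,-.0137,.0185,5)
E
```

```text
clock: 14.45
tool_pos: [0.6028, -0.0159, 0.0187]
eef_rot: [[0.996, 0.086, -0.001], [0.086, -0.996, -0.0], [-0.001, 0.0, -1.0]]
wrist_force: [0.3, 0.7, -0.3]
grip_width: 0.0504
clock: 14.85
tool_pos: [0.5537, -0.0201, 0.0185]
eef_rot: [[0.996, 0.086, -0.002], [0.086, -0.996, -0.001], [-0.002, 0.0, -1.0]]
wrist_force: [-0.1, -0.4, 0.1]
grip_width: 0.0521
clock: 15.35
tool_pos: [0.5555, -0.0196, 0.019]
eef_rot: [[0.996, 0.087, 0.0], [0.087, -0.996, 0.0], [0.0, -0.0, -1.0]]
wrist_force: [-0.6, -0.5, 0.0]
grip_width: 0.0199
clock: 15.55
tool_pos: [0.5553, -0.0197, 0.019]
eef_rot: [[0.996, 0.087, -0.0], [0.087, -0.996, 0.0], [-0.0, -0.0, -1.0]]
wrist_force: [-0.3, 0.3, -0.1]
grip_width: 0.0088
wrist [ 0.602  -0.0155  0.0398]
wrist [ 0.682  -0.0092  0.0278]
t=15.6 shift [0.0729 0.0004 0.0005] dr [ 0.  0. -0.]
```

```bash
python3 -m creep '{"translation": [[0.012,0,0],[0.024,0,0],[0.036,0,0],[0.048,0,0],[0.058,0,0]], "dr": [[0,0,0],[0,0,0],[0,0,0],[0,0,0],[0,0,0]]}'; python3 -m creep '{"translation": [[0.004,0,0],[0.008,0,0],[0.008,0,0]], "dr": [[0,0,0],[0,0,0],[0,0,0]]}'; python3 - <<'E'
from h import *
circ(.6,.8,-.06,.06)
E
```

```text
clock: 16.1
tool_pos: [0.6145, -0.0144, 0.0189]
eef_rot: [[0.996, 0.087, 0.0], [0.087, -0.996, 0.0], [0.0, -0.0, -1.0]]
wrist_force: [-1.0, -0.2, 0.7]
grip_width: 0.0071
clock: 16.4
tool_pos: [0.6214, -0.0139, 0.0189]
eef_rot: [[0.996, 0.087, 0.0], [0.087, -0.996, 0.0], [0.0, -0.0, -1.0]]
wrist_force: [-0.2, -0.2, -0.7]
grip_width: 0.0068
wrist [0.6077 0.0008 0.0148]
wrist [ 0.6093 -0.0308  0.0181]
wrist [ 0.6508 -0.0114  0.0394]
wrist [ 0.6974 -0.0061  0.0397]
wrist [ 0.7381 -0.0034  0.0398]
```

```bash
python3 -m creep '{"translation": [[0.003,0,0],[0.005,0,0],[0.0065,0,0],[0.0075,0,0],[0.0075,0,0]], "dr": [[0,0,0],[0,0,0],[0,0,0],[0,0,0],[0,0,0]]}'; python3 -c "
from h import *
circ(.63,.8,-.06,.06)"; python3 -m creep '{"translation": [[0.001,0,0],[0.001,0,0]], "dr": [[0,0,0],[0,0,0]]}'; python3 -c "
from h import *
circ(.63,.8,-.06,.06)"
```

```text
clock: 16.95
tool_pos: [0.6286, -0.0134, 0.0191]
eef_rot: [[0.996, 0.087, 0.0], [0.087, -0.996, -0.0], [0.0, 0.0, -1.0]]
wrist_force: [-0.4, -0.0, -0.9]
grip_width: 0.0068
wrist [ 0.6577 -0.011   0.0393]
wrist [ 0.6973 -0.0062  0.0398]
wrist [ 0.7382 -0.0035  0.0397]
clock: 17.2
tool_pos: [0.6293, -0.0133, 0.019]
eef_rot: [[0.996, 0.087, -0.0], [0.087, -0.996, -0.0], [-0.0, 0.0, -1.0]]
wrist_force: [-1.3, -0.4, 0.8]
grip_width: 0.007
wrist [ 0.6583 -0.011   0.0395]
wrist [ 0.6978 -0.0061  0.0398]
wrist [ 0.7381 -0.0035  0.0397]
```

```bash
python3 -m creep '{"translation": [[0.0008,0,0],[0.0008,0,0]], "dr": [[0,0,0],[0,0,0]]}'; python3 -c "
from h import *
circ(.63,.8,-.06,.06)"; python3 -m creep '{"translation": [[-0.01,0,0],[-0.03,0,0],[-0.04,0,-0.02],[-0.05,0,-0.06],[-0.05,0,-0.11]], "dr": [[0,0,0],[0,0,0],[0,0,0],[0,0,0],[0,0,0]]}'; python3 -m creep '{"translation": [[0,0,0]], "dr": [[0,0,0]]}' 70; python3 - <<'E'
from h import *
p=circ(.63,.8,-.06,.06)
cv2.imwrite("pics/o3.png",rectify(p,.016,.6,.78,-.07,.05,3300))
to(.457,.2205,.13,1.7)
E
```

```text
clock: 17.45
tool_pos: [0.6301, -0.0133, 0.019]
eef_rot: [[0.996, 0.087, -0.0], [0.087, -0.996, -0.0], [-0.0, 0.0, -1.0]]
wrist_force: [-1.9, -0.2, 1.2]
grip_width: 0.0063
wrist [ 0.679  -0.009   0.0788]
wrist [ 0.7382 -0.0035  0.0397]
clock: 18.0
tool_pos: [0.5771, -0.0179, 0.128]
eef_rot: [[0.996, 0.087, -0.005], [0.087, -0.996, -0.0], [-0.005, -0.0, -1.0]]
wrist_force: [1.1, -1.1, 0.4]
grip_width: 0.0068
clock: 18.1
tool_pos: [0.5846, -0.017, 0.1361]
eef_rot: [[0.996, 0.087, 0.013], [0.087, -0.996, -0.002], [0.012, 0.003, -1.0]]
wrist_force: [1.6, 0.8, -0.0]
grip_width: 0.0103
wrist [ 0.6985 -0.0075  0.1192]
t=18.1 shift [-0.1048 -0.2479  0.0015] dr [ 0.1 -0.5  3.3]
```

View pics/o3.png

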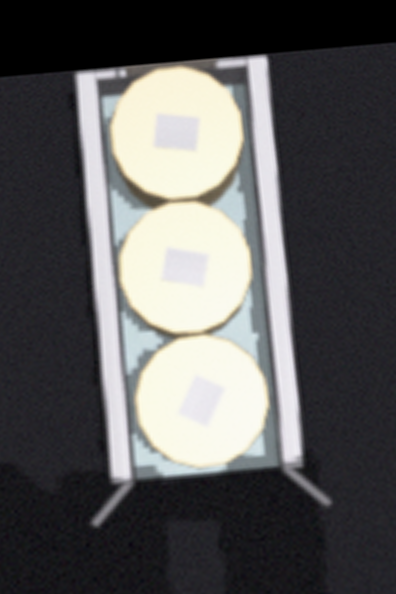

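The three 40 mm mounts touch, with the near edge about 3 mm inside the mouth. Now mount 50.

```bash
python3 -m creep '{"translation": [[-0.018,-0.04,0],[-0.036,-0.085,0],[-0.055,-0.13,0],[-0.073,-0.175,0],[-0.09,-0.215,0]], "dr": [[0,0,1],[0,0,2],[0,0,3.3],[0,0,3.3],[0,0,3.3]]}' 72; python3 -m creep '{"translation": [[-0.012,-0.03,0],[-0.012,-0.033,0],[-0.012,-0.033,0]], "dr": [[0,0,0],[0,0,0],[0,0,0]]}'; python3 - <<'E'
from h import *
circ(.4,.5,.17,.28)
to(.4575,.2205,.0185,1.7)
E
```

```text
clock: 18.65
tool_pos: [0.4699, 0.1904, 0.1279]
eef_rot: [[1.0, 0.03, -0.001], [0.03, -1.0, -0.001], [-0.001, 0.001, -1.0]]
wrist_force: [0.5, 0.2, -0.2]
grip_width: 0.0512
clock: 18.95
tool_pos: [0.4582, 0.2219, 0.1281]
eef_rot: [[0.999, 0.032, -0.001], [0.032, -0.999, -0.001], [-0.001, 0.001, -1.0]]
wrist_force: [0.1, -0.8, 0.4]
grip_width: 0.0621
wrist [0.4595 0.2205 0.0535]
t=19.0 shift [-0.0013 -0.      0.1096] dr [ 0.1  0.1 -0. ]
```

```bash
python3 -m creep '{"translation": [[0,0.001,0.03],[0,0.001,0.06],[0,0.001,0.088],[0,0.001,0.103],[0,0.001,0.1095]], "dr": [[0,0,0],[0,0,0],[0,0,0],[0,0,0],[0,0,0]]}'; python3 -m creep '{"translation": [[0,0,0]], "dr": [[0,0,0]]}'; python3 -m creep '{"translation": [[0,0,0],[0,0,0],[0,0,0],[0,0,0]], "dr": [[0,0,0],[0,0,0],[0,0,0],[0,0,0]]}' 0; python3 - <<'E'
from h import *
to(.595,.181,.0185,1.7)
E
```

```text
clock: 19.5
tool_pos: [0.4587, 0.2188, 0.0177]
eef_rot: [[1.0, 0.027, -0.003], [0.027, -1.0, -0.001], [-0.003, 0.001, -1.0]]
wrist_force: [-0.3, 0.2, 0.7]
grip_width: 0.0628
clock: 19.6
tool_pos: [0.4593, 0.2198, 0.0191]
eef_rot: [[1.0, 0.028, -0.001], [0.028, -1.0, -0.0], [-0.001, 0.0, -1.0]]
wrist_force: [-1.1, 0.7, 0.2]
grip_width: 0.0625
clock: 20.0
tool_pos: [0.4602, 0.2208, 0.0206]
eef_rot: [[1.0, 0.029, 0.002], [0.029, -1.0, 0.0], [0.002, -0.0, -1.0]]
wrist_force: [-0.8, -1.0, 5.8]
grip_width: 0.0492
t=20.0 shift [0.1336 0.0437 0.0024] dr [-0.  -0.1 -0. ]
```

```bash
python3 -m creep '{"translation": [[0.012,0.004,0],[0.03,0.01,0],[0.05,0.016,0],[0.07,0.023,0],[0.09,0.03,0]], "dr": [[0,0,0],[0,0,0],[0,0,0],[0,0,0],[0,0,0]]}'; python3 -m creep '{"translation": [[0.018,0.006,0],[0.032,0.011,0],[0.042,0.014,0],[0.044,0.014,0],[0.044,0.014,0]], "dr": [[0,0,0],[0,0,0],[0,0,0],[0,0,0],[0,0,0]]}'; python3 - <<'E'
from h import *
to(.595,.181,.0185,1.7)
w=vision.grab_frame("wrist")
cv2.imwrite("pics/w5.png",cv2.cvtColor(w["frame"],cv2.COLOR_RGB2BGR)[:280,130:430])
E
```

```text
clock: 20.5
tool_pos: [0.5491, 0.1953, 0.0206]
eef_rot: [[1.0, 0.031, -0.002], [0.031, -1.0, 0.002], [-0.002, -0.002, -1.0]]
wrist_force: [-6.8, 2.6, 11.4]
grip_width: 0.0492
clock: 21.0
tool_pos: [0.5943, 0.1813, 0.0206]
eef_rot: [[1.0, 0.029, -0.001], [0.029, -1.0, 0.001], [-0.001, -0.001, -1.0]]
wrist_force: [-3.8, -0.4, 7.2]
grip_width: 0.0493
t=21.0 shift [0.0007 0.0004 0.0021] dr [-0.   0.1 -0. ]
```

View pics/w5.png

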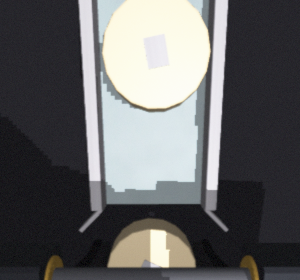

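Mount 50 is centred to about 1 mm (column 152 against the lane's 154). I release, back off and push.

```bash
python3 -m creep '{"translation": [[0,0,0],[0,0,0],[0,0,0]], "dr": [[0,0,0],[0,0,0],[0,0,0]]}' 72; python3 -m creep '{"translation": [[-0.012,0,0],[-0.028,0,0],[-0.044,0,0],[-0.053,0,0]], "dr": [[0,0,0],[0,0,0],[0,0,0],[0,0,0]]}';  python3 -m creep '{"translation": [[0,0,0],[0,0,0],[0,0,0],[0,0,0],[0,0,0]], "dr": [[0,0,0],[0,0,0],[0,0,0],[0,0,0],[0,0,0]]}' 12; python3 -m creep '{"translation": [[0,0,0],[0,0,0]], "dr": [[0,0,0],[0,0,0]]}'; python3 - <<'E'
from h import *
circ(.55,.8,.12,.24)
E
```

```text
clock: 21.35
tool_pos: [0.5945, 0.1801, 0.0193]
eef_rot: [[1.0, 0.029, -0.0], [0.029, -1.0, -0.0], [-0.0, 0.0, -1.0]]
wrist_force: [-0.1, 0.6, -1.0]
grip_width: 0.0608
clock: 21.75
tool_pos: [0.5392, 0.1787, 0.0191]
eef_rot: [[1.0, 0.03, -0.002], [0.03, -1.0, -0.001], [-0.002, 0.001, -1.0]]
wrist_force: [-0.3, -0.1, -0.5]
grip_width: 0.0627
clock: 22.25
tool_pos: [0.5419, 0.1789, 0.0195]
eef_rot: [[1.0, 0.029, 0.0], [0.029, -1.0, 0.0], [0.0, -0.0, -1.0]]
wrist_force: [0.4, 0.3, -0.9]
grip_width: 0.0306
clock: 22.45
tool_pos: [0.5416, 0.1789, 0.0194]
eef_rot: [[1.0, 0.029, -0.0], [0.029, -1.0, 0.0], [-0.0, -0.0, -1.0]]
wrist_force: [-0.2, -0.4, -0.0]
grip_width: 0.0156
wrist [0.5919 0.1811 0.0498]
```

```bash
python3 -m creep '{"translation": [[0.012,0,0],[0.024,0,0],[0.036,0,0],[0.048,0,0],[0.06,0,0]], "dr": [[0,0,0],[0,0,0],[0,0,0],[0,0,0],[0,0,0]]}'; python3 -m creep '{"translation": [[0.004,0,0],[0.008,0,0],[0.008,0,0]], "dr": [[0,0,0],[0,0,0],[0,0,0]]}'; python3 - <<'E'
from h import *
circ(.62,.8,.12,.24)
E
```

```text
clock: 23.0
tool_pos: [0.6026, 0.1807, 0.0194]
eef_rot: [[1.0, 0.029, -0.0], [0.029, -1.0, 0.0], [-0.0, -0.0, -1.0]]
wrist_force: [-2.1, 0.4, 1.8]
grip_width: 0.0103
clock: 23.3
tool_pos: [0.6099, 0.1809, 0.0194]
eef_rot: [[1.0, 0.029, 0.0], [0.029, -1.0, 0.0], [0.0, -0.0, -1.0]]
wrist_force: [0.2, -0.5, -0.2]
grip_width: 0.0106
wrist [0.6441 0.1816 0.0495]
wrist [0.7016 0.1822 0.0498]
wrist [0.7372 0.1837 0.0387]
```

Gap about 7.5 mm.

```bash
python3 -m creep '{"translation": [[0.003,0,0],[0.005,0,0],[0.0065,0,0],[0.0075,0,0],[0.0075,0,0]], "dr": [[0,0,0],[0,0,0],[0,0,0],[0,0,0],[0,0,0]]}'; python3 -c "
from h import *
circ(.63,.8,.12,.24)"; python3 -m creep '{"translation": [[0.001,0,0],[0.001,0,0]], "dr": [[0,0,0],[0,0,0]]}'; python3 -c "
from h import *
circ(.63,.8,.12,.24)"; python3 -m creep '{"translation": [[0.001,0,0],[0.001,0,0]], "dr": [[0,0,0],[0,0,0]]}'; python3 -c "
from h import *
circ(.63,.8,.12,.24)"
```

```text
clock: 23.85
tool_pos: [0.6171, 0.181, 0.0195]
eef_rot: [[1.0, 0.029, 0.0], [0.029, -1.0, -0.0], [0.0, 0.0, -1.0]]
wrist_force: [0.1, 0.4, -0.3]
grip_width: 0.0106
wrist [0.651  0.1817 0.0495]
wrist [0.7017 0.1822 0.0498]
wrist [0.7445 0.184  0.0467]
clock: 24.1
tool_pos: [0.6179, 0.1811, 0.0195]
eef_rot: [[1.0, 0.029, -0.0], [0.029, -1.0, -0.0], [-0.0, 0.0, -1.0]]
wrist_force: [-0.9, -0.2, 0.2]
grip_width: 0.0106
wrist [0.6519 0.1817 0.0495]
wrist [0.7016 0.1822 0.0498]
wrist [0.7447 0.184  0.0467]
clock: 24.35
tool_pos: [0.6187, 0.1812, 0.0195]
eef_rot: [[1.0, 0.029, -0.001], [0.029, -1.0, -0.0], [-0.001, 0.0, -1.0]]
wrist_force: [-1.3, -0.0, 1.4]
grip_width: 0.0104
wrist [0.6525 0.1818 0.0495]
wrist [0.7022 0.1822 0.0498]
wrist [0.7458 0.184  0.0474]
```

```bash
python3 -m creep '{"translation": [[0.0007,0,0],[0.0007,0,0]], "dr": [[0,0,0],[0,0,0]]}'; python3 -m creep '{"translation": [[-0.01,0,0],[-0.03,0,0],[-0.04,0,-0.02],[-0.05,0,-0.06],[-0.05,0,-0.11]], "dr": [[0,0,0],[0,0,0],[0,0,0],[0,0,0],[0,0,0]]}'; python3 -m creep '{"translation": [[-0.02,0.02,-0.03],[-0.04,0.04,-0.06],[-0.06,0.06,-0.08],[-0.06,0.06,-0.08],[-0.06,0.06,-0.08]], "dr": [[0,0,0],[0,0,0],[0,0,0],[0,0,0],[0,0,0]]}'; python3 - <<'E'
from h import *
p=vision.grab_frame("wrist")
cv2.imwrite("pics/w6.png",cv2.cvtColor(p["frame"],cv2.COLOR_RGB2BGR))
t=vision.grab_frame("top"); g=rectify(t,.022,.38,.78,-.28,.26,2000)
for (u,v),q in cream(g): print(np.round([.78-v/2000,.26-u/2000,2*q/2000],4))
gg=cv2.resize(cv2.cvtColor(t["frame"],cv2.COLOR_RGB2BGR)[100:280,190:420],None,fx=3,fy=3,interpolation=cv2.INTER_CUBIC)
cv2.imwrite("pics/v2.png",gg); print(g.shape)
E
```

```text
clock: 24.6
tool_pos: [0.6194, 0.1812, 0.0195]
eef_rot: [[1.0, 0.029, -0.001], [0.029, -1.0, -0.0], [-0.001, 0.0, -1.0]]
wrist_force: [-2.8, -0.1, 1.9]
grip_width: 0.0105
clock: 25.1
tool_pos: [0.5667, 0.1791, 0.1285]
eef_rot: [[1.0, 0.03, -0.004], [0.03, -1.0, -0.002], [-0.004, 0.002, -1.0]]
wrist_force: [1.2, -0.6, -0.1]
grip_width: 0.0104
clock: 25.6
tool_pos: [0.5117, 0.1174, 0.2099]
eef_rot: [[1.0, 0.028, 0.003], [0.028, -1.0, -0.002], [0.003, 0.002, -1.0]]
wrist_force: [0.1, 0.3, -0.6]
grip_width: 0.0106
[0.5522 0.2141 0.0335]
[0.6026 0.081  0.0347]
[0.6462 0.1739 0.0956]
[ 0.6922 -0.168   0.0909]
[ 0.6975 -0.0067  0.1205]
[0.7463 0.1882 0.0648]
(800, 1080, 3)
```

View pics/v2.png

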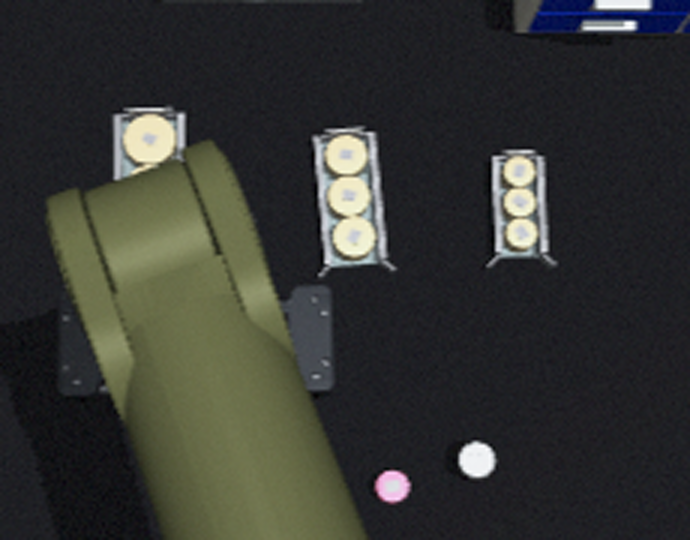

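The picture limit is reached. I move the arm aside and check the 50 row and the bystanders by numbers.

```bash
python3 -m creep '{"translation": [[0,0.04,0],[0,0.085,0],[0,0.13,0],[0,0.175,0],[0,0.22,0]], "dr": [[0,0,0],[0,0,0],[0,0,0],[0,0,0],[0,0,0]]}'; python3 -m creep '{"translation": [[-0.02,0.045,0],[-0.04,0.09,0],[-0.04,0.13,0],[-0.04,0.17,0],[-0.04,0.17,0]], "dr": [[0,0,0],[0,0,0],[0,0,0],[0,0,0],[0,0,0]]}'; python3 - <<'E'
from h import *
t=vision.grab_frame("top")
def C(p,x0,x1,y0,y1,s=3000):
    img=rectify(p,.022,x0,x1,y0,y1,s)
    g=cv2.GaussianBlur(cv2.cvtColor(img,cv2.COLOR_BGR2GRAY),(9,9),2)
    h=cv2.HoughCircles(g,cv2.HOUGH_GRADIENT,1,120,param1=80,param2=22,minRadius=69,maxRadius=80)
    for u,v,r in ([] if h is None else h[0]): print("hough",np.round([x1-v/s,y1-u/s,2*r/s],4))
    for (u,v),q in cream(img): print("blob",np.round([x1-v/s,y1-u/s,2*q/s],4))
    # intensity height check
C(t,.6,.81,.13,.23)
for n,px in (("50a",(.653,.1818)),("50b",(.7025,.182)),("50c",(.752,.184))):
    print(n,dep(t,project(t,[*px,.022])))
for th in ["mount30_mid","loupe","paste_jar","hardness_block","caliper","wash_bottle","tray50_home","mount50_mid"]:
    for d in models.pinpoint(t,th)[:3]: print(th,round(d["p"],2),np.round(d["location"],1),onz(t,d["location"],.011 if "mid" in th else 0))
E
```

```text
clock: 26.2
tool_pos: [0.518, -0.1026, 0.2082]
eef_rot: [[1.0, 0.031, -0.001], [0.031, -1.0, 0.001], [-0.001, -0.001, -1.0]]
wrist_force: [1.7, 0.6, 0.4]
grip_width: 0.0105
clock: 26.7
tool_pos: [0.4815, -0.2792, 0.2072]
eef_rot: [[1.0, 0.021, -0.002], [0.021, -1.0, -0.0], [-0.002, -0.0, -1.0]]
wrist_force: [0.3, 0.2, -0.5]
grip_width: 0.0106
hough [0.6525 0.1822 0.0491]
hough [0.7528 0.1845 0.0485]
blob [0.7023 0.1809 0.1507]
50a [0.6526 0.1816 0.0235]
50b [0.7023 0.1819 0.0226]
50c [0.7523 0.1841 0.021 ]
mount30_mid 0.65 [320.7 260.4] [ 0.4285 -0.0468  0.011 ]
mount30_mid 0.55 [276.2 224.3] [0.528  0.0768 0.011 ]
mount30_mid 0.47 [296.1 267.6] [0.4082 0.0209 0.011 ]
loupe 0.53 [344.2 251.9] [ 0.4533 -0.1135  0.    ]
paste_jar 0.41 [259.7 259.9] [0.4289 0.122  0.    ]
hardness_block 0.82 [179.4 193.4] [0.6168 0.3558 0.    ]
caliper 0.63 [432.3 214.1] [ 0.562  -0.3634  0.    ]
caliper 0.32 [304.1 189.1] [ 0.6318 -0.002   0.    ]
wash_bottle 0.69 [130.3 235.4] [0.4945 0.4895 0.    ]
wash_bottle 0.5 [365.6 180.6] [ 0.6579 -0.1782  0.    ]
tray50_home 0.74 [239.7 183.9] [0.6459 0.183  0.    ]
tray50_home 0.53 [261.7 259.6] [0.4298 0.1165 0.    ]
mount50_mid 0.67 [241.8 181.3] [0.6509 0.1761 0.011 ]
```

```bash
python3 -c "
from cell import arm
print(arm.job_done())"
```

```text
the job is handed in; nothing more can be done
None
```

I filed all three cream mounts and handed the job in at about 27 s, with the arm up and clear of everything. Each mount was gripped at bench level, dragged upright to its tray's mouth and let go. I then pushed it home from behind with the fingers.

| Row | Last check of the row |
|---|---|
| 30 mm | 3 mounts span about 89–91 mm, touching; near edge just inside the mouth (picture) |
| 40 mm | 3 mounts span about 120 mm, touching; near edge about 3 mm inside the mouth (picture) |
| 50 mm | 3 mounts span about 151 mm, so touching; near edge about 2–3 mm inside the mouth (numbers only) |

- **Forces:** Readings at the end of each move were about 16 N at most while dragging and about 3 N while pushing.
- **50 mm row:** I could not view this row's last picture because the 12-picture limit was reached. One of the two circle fits missed the middle mount. The outline length and depth readings agree that the three mounts are upright and touching.
- **Bystanders:** The networks put the jar, hardness block, caliper, wash bottle and the coloured look-alikes within about 8 mm of where they started. The loupe read about 9 mm off. I take these differences as network scatter, since the planned paths kept clear of all of them.

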